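# Tighten the pipe rest's clamp screw with the T-handle hex key

## Task

Take the T-handle hex key out of its wooden stand, seat it fully into the recessed screw of the steel pipe rest, and only then turn the screw clockwise until it is tight against its stop, without forcing it. Leave the key standing upright and fully home in the screw, let go of it, and leave the other things on the bench as they are.

Things in the scene. Friction and masses are not known exactly. Their poses are not given: they have to be found in the camera images.
- rest: Steel pipe rest, fixed to the bench. A grey block 84 x 84 mm, 60 mm tall, with the clamp screw sunk in the middle of its top; on the block's -x side stands a plate with two rollers, reaching 105 mm high, 59 to 82 mm from the screw's axis, on a 10 mm base plate 150 x 100 mm. Origin on the bench under the screw's axis; z up.
- socket (a point): On the screw's vertical axis at the top of its head, 50 mm above the bench, 10 mm below the block's top in a round bore 26 mm wide . Hexagonal socket 18.2 mm across flats, 12 mm deep: bottom 38 mm above the bench. This frame does not turn with the screw and the flats' direction is not given: if the key rests on the rim, press about 5 N and turn, up to 60 degrees, till it drops in.
- screw (a joint): Angle of the clamp screw in rad, growing as it is turned clockwise seen from above. It starts from 0 to 0.3; at 1.1 it meets a hard stop and is tight. Until then it turns against a steady friction of about 0.1 N m, and it stays where it is left. The key has about 0.15 rad of play either way in the socket. At the stop 0.2 N m is plenty; 0.3 N m strains it.
- stand: Wooden key stand, fixed: 70 x 70 mm, 50 mm tall, with a round hole 21.5 mm wide and 40 mm deep in the middle of its top, in which the key stands. Origin on the bench under the hole's axis.
- key: T-handle hex key, about 0.22 kg, upright in the stand with 1 mm of play, tip 10 mm above the bench. Origin at the centre of its tip; z up along the shank, x along the handle. Tip bevelled over 3 mm; then a hexagonal steel shank 17 mm across flats (two face along x and -x) up to the handle 80 mm above the tip: a black bar 80 mm long (x), 18 mm thick (y), 28 mm tall.
- key_tip (a point): Centre of the key's tip.
- key_grip (a point): Centre of the key's handle bar, 94 mm above the tip; grip it here across its 18 mm thickness (y).
- tumbler: Bystander: amber glass tumbler, 72 mm wide, 95 mm tall. Origin at the middle of its underside.
- paddle: Bystander: flat shaping paddle lying on the bench, blade 110 x 80 x 16 mm with a 120 mm wooden handle. Origin at the root of the handle, underside.
- tin: Bystander: small closed metal can, 66 mm wide, 80 mm tall. Origin at the middle of its underside.
Not all that is in view belongs to the job. Leave any blue or red look-alike of the key alone.

How it is judged:
On the way, in this order (a step that is already met when the one before it is completed fails the run):
1. the key is fully seated in the screw's socket, before the screw is tightened (z of key_tip in the frame of socket below -0.01 m and horizontal distance between key_tip and socket below 0.003 m and value of joint screw below 0.6 rad), for 0.1 s.
2. the screw is turned to its stop (value of joint screw above 1.04 rad), for 0.1 s.
At the end, for the whole second after the job is handed in: The screw stands at its stop (joint above 1.04 rad), the key stands released and at rest in it, its tip at least 10 mm below the head's top, within 3 mm of the axis, and tilted less than 0.12 rad (value of joint screw above 1.04 rad and z of key_tip in the frame of socket below -0.01 m and horizontal distance between key_tip and socket below 0.003 m and angle between key's own z axis and vertical below 0.12 rad and linear speed of key below 0.02 m/s); the robot touches nothing.
It fails at once if the screw is turned past 0.6 rad while the key's tip is less than 9 mm deep in the socket (value of joint screw above 0.6 rad and z of key_tip in the frame of socket above -0.009 m).
It fails at once if the key is forced: its contact forces on the pipe rest and screw add up to more than 90 N (reached when it is pushed down that hard, or twisted against the stop with about 0.3 N m) (contact force between key and rest above 90 N).
It fails at once if the tumbler is moved more than 15 mm (distance of tumbler from where it was at the start of the episode above 0.015 m).
It fails at once if the paddle is moved more than 15 mm (distance of paddle from where it was at the start of the episode above 0.015 m).
It fails at once if the tin is moved more than 15 mm (distance of tin from where it was at the start of the episode above 0.015 m).
It also fails if it takes over 67 s, if anything falls off the work surface, if the arm or the gripper's body presses on something with over 40 N, if the wrist force passes 120 N, or if a joint passes its speed limit or range.

## Robot

A 6-joint arm with a two-finger parallel gripper is mounted at the origin on the work surface. World frame = base frame: x ahead of the robot, y to its left, z up, the work surface at z = 0. Lengths are in m, angles in rad, forces in N, time in s.
With the tool pointing down it reaches from about 0.25 to 0.775 m from the base axis. Payload 4 kg.
Tool frame: the origin (TCP) lies midway between the tips of the shut fingers; the grasp point (between the pads) lies 19 mm behind it (arm.hold_point_z is the distance from the TCP to the grasp point, in m); z points along the fingers, y is the line along which they close (so a half turn about z gives the same grasp; the last joint's range is limited). The gripper opens to 85 mm and grips with 20 to 120 N. Pads are 22 mm wide; open, the fingers measure 114 mm over their backs; the gripper's body (76 mm by 85 mm) begins 54 mm behind the grasp point. The pads swing forward as they close: fully open they stand 13 mm farther back than shut.
Start: joints at [1.07, 0.087, 1.371, -0, 1.684, -0.103], TCP at [0.213, 0.507, 0.231] pointing down, gripper open.
Joint ranges: [-3.1, 3.1], [-0.76, 2.03], [0.27, 2.55], [-1.08, 4.22], [0.17, 2.65], [-2.57, 2.57]. Speed limits (rad/s): [2.79, 2.79, 3.14, 3.14, 3.14, 3.14].

## Interface

Orientations are given as [roll, pitch, yaw] about the fixed x, y, z axes, in that order (R = Rz(yaw) Ry(pitch) Rx(roll)).
In Python, from cell import arm gives the robot as it stands.
- The arm moves only by the tool send_rows, never from a script. Its argument "moves" is a list of rows, each an object of numbers: "dx", "dy", "dz": the shift along the tool's x, y, z in m; "ax", "ay", "az": the turn, a rotation vector about the tool's x, y, z in degrees; "gripper": the finger opening in m, from 0 to 0.0854. A call has 1 to 12 rows; each row shifts and turns the commanded pose from where the row before left it, along the tool's axes as they then stand; what a row does not reach is not made up. A row lasts 1/8 s, in which the tool goes at most 62.5 mm and 10.7 degrees, less where a joint would pass 70% of its speed; a pose out of reach is approached as far as the arm can. A call is refused whole if a number of a shift passes 0.0625 or a number of a turn 10.7, either way. A call with a gripper value outside its range is refused whole. The fingers move at their own pace and stop on an object; "grip_force" is the grip in N (left out, the last holds). Time passes only in rows, so rows that do not move let the fingers close. It gives the time, the measured TCP pose, the force, the opening and the grip force at its end, in the units of the state.
- arm.state(): the state, without advancing time (a new reading comes with each control period).
- arm.capture(name): name is "scene" or "top"; returns (picture, depth): 420x560x3 uint8, blue, green, red; 420x560 float32, m along the optical axis (not along the pixel's ray), 0 where there is no reading.
- arm.camera_model(name): a dict with "fov_y" (degrees; the focal length in pixels is half the picture's height over the tangent of half this angle, whatever the lens; pixels are square), "cx", "cy" (the principal point, pixels), "dist_coeffs" ([k1, k2, p1, p2, k3] as OpenCV has them; the pictures are not rectified), "rvec" (rotation vector, rad) and "tvec" (3), from world to camera coordinates, as OpenCV has them. Camera axes: x right, y down, z forward; pixel columns grow to the right and rows downward; lengths in m; the calibration is good to about 2 mm. A picture is of the moment at which its call begins. camera_model takes no time and is no camera call.
- arm.finish_job(): hands the job in; it is judged then, once.
Trained networks look in the newest picture that a camera, given by its name, has taken for a name from the list of things; names that differ only in an ending like _2 or _b are one class to them, and where a whole thing is asked for, a point or a joint stands for the part that bears it (a point fixed in the world has none). Each returns a list of dicts, best first, with "score" (0 to 1); they miss things now and then, are a little off and sometimes report something else, mostly with a low value. They report only what shows in the picture. A call takes as long as a camera call. They do not tell look-alikes from the thing itself.
- arm.masks_of(camera, name): "mask" (420x560 bool, what is visible of it) and "position" ([row, column] in pixels, amid what is visible of it).
The state is a dict: "time_s": time; "qpos": joint angles; "dq": joint speeds; "joint_efforts": joint torques, N m; "tcp_pos": TCP position; "orientation": TCP orientation; "ft_force": force on the tool from outside, world axes, zero at the start; "ft_torque": the same for the moment, N m; "finger_gap": finger opening in m; "grip_force": force on a finger pad.
Only numpy, scipy, OpenCV 4.12 (cv2) and the standard library are available. Lean on these libraries where they do the work, as an engineer would, in place of code of your own. Each camera call takes 0.05 s, during which the arm holds its last target. There are 200 camera calls.

## Working session

There is one attempt and no reset: what is moved stays moved. The work goes in short steps, Python scripts to look and compute and a tool call to move; the robot and the scene stay as the last step left them, time stands still between calls to the robot, and variables do not carry over. Pictures are saved under pics/ and viewed, at most 10 in all, crops included, and the job is handed in when it is done.

Besides the shell and the picture viewer there is one more tool, called after "Call:" in YAML: its name, and indented under it one key for each argument. send_rows: Moves the arm, as the interface text tells. Its arguments: {"type":"object","properties":{"moves":{"type":"array"},"grip_force":{"type":"number"}},"required":["moves"]}

```bash
mkdir -p pics
cat > h.py <<'E'
import numpy as np, cv2
from cell import arm
def cam(n):
    m=arm.camera_model(n); f=210/np.tan(np.radians(m['fov_y'])/2)
    K=np.array([[f,0,m['cx']],[0,f,m['cy']],[0,0,1.]])
    R=cv2.Rodrigues(np.array(m['rvec'],float))[0]
    return K,np.array(m['dist_coeffs'],float),R,np.array(m['tvec'],float).ravel()
def world(n,depth,mask):
    K,d,R,t=cam(n); v,u=np.nonzero(mask&(depth>0))
    p=cv2.undistortPoints(np.c_[u,v].astype(float)[:,None],K,d)[:,0]
    z=depth[v,u]; return (np.c_[p*z[:,None],z]-t)@R, v,u
E
python3 - <<'E'
from h import *
ims=[]
for n in ("scene","top"):
    im,d=arm.capture(n); np.save(f'{n}_d.npy',d); np.save(f'{n}_i.npy',im); cv2.imwrite(f'pics/{n}0.png',im)
    K,D,R,t=cam(n); print(n,'cam at',(-R.T@t).round(3), K[0,0])
    for k in ("rest","stand","key","tumbler","paddle","tin"):
        for r in arm.masks_of(n,k)[:3]:
            p,v,u=world(n,d,r['mask'])
            print(k,round(r['score'],2),np.round(r['position']),len(p), np.median(p,0).round(3) if len(p) else '', np.percentile(p,[2,98],0).round(3).tolist() if len(p) else '')
print(arm.state())
E
```

```text
scene cam at [1.254 0.078 0.679] 437.9349793576035
rest 0.95 [187. 177.] 2732 [ 0.49  -0.238  0.056] [[0.408, -0.299, -0.001], [0.545, -0.183, 0.101]]
stand 0.9 [230. 357.] 826 [0.577 0.177 0.048] [[0.526, 0.15, 0.006], [0.594, 0.218, 0.052]]
key 0.86 [198. 410.] 462 [0.5   0.286 0.093] [[0.457, 0.272, 0.002], [0.533, 0.305, 0.108]]
key 0.75 [206. 361.] 417 [0.566 0.183 0.114] [[0.524, 0.175, 0.05], [0.598, 0.193, 0.119]]
key 0.62 [257. 365.] 935 [0.692 0.184 0.095] [[0.662, 0.156, 0.01], [0.716, 0.214, 0.109]]
tumbler 0.68 [288. 272.] 1982 [0.774 0.012 0.064] [[0.729, -0.019, 0.006], [0.795, 0.043, 0.095]]
paddle 0.88 [244. 274.] 1458 [0.608 0.004 0.015] [[0.47, -0.036, 0.009], [0.665, 0.041, 0.018]]
paddle 0.61 [186. 177.] 2697 [ 0.49  -0.237  0.056] [[0.407, -0.298, -0.0], [0.545, -0.183, 0.1]]
top cam at [0.371 0.011 0.963] 536.2030871550719
rest 0.92 [270. 409.] 4901 [ 0.462 -0.236  0.058] [[0.393, -0.299, 0.006], [0.536, -0.183, 0.103]]
rest 0.74 [191. 268.] 3229 [0.608 0.004 0.016] [[0.46, -0.035, 0.009], [0.676, 0.041, 0.02]]
stand 0.73 [217. 176.] 1260 [0.548 0.17  0.049] [[
[... 677 characters left out ...]
, [0.407, 0.021, 0.083]]
{'time_s': 0.7, 'qpos': array([ 1.06987378e+00,  8.71446992e-02,  1.37072061e+00,  1.01352112e-05,
        1.68360721e+00, -1.03104133e-01]), 'dq': array([ 0.00192628,  0.00083695, -0.00025062,  0.00140071,  0.00067154,
       -0.00082391]), 'joint_efforts': array([-2.32795901e-04, -3.51579130e+01, -3.13382578e+01, -1.00362226e-04,
        1.10349583e-04, -3.54971029e-06]), 'tcp_pos': array([0.2130788 , 0.50705013, 0.23136066]), 'orientation': array([3.14147212e+00, 2.34735908e-06, 2.74377538e+00]), 'ft_force': array([ 0.50667422,  0.89911666, -0.12238385]), 'ft_torque': array([0.01798265, 0.00661658, 0.04008941]), 'grip_force': 0.0, 'finger_gap': 0.0851306006275579}
```

View pics/top0.png

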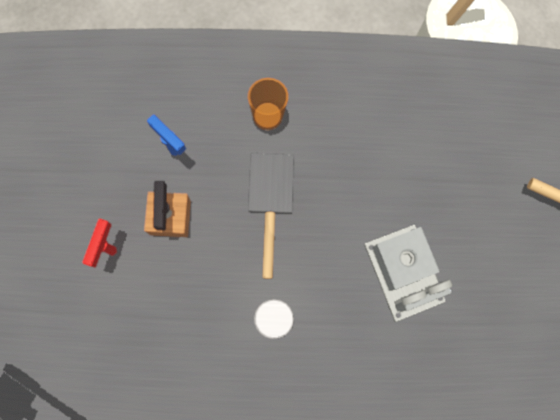

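View pics/scene0.png

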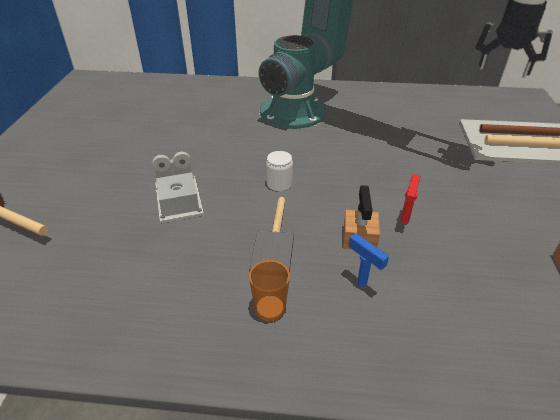

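Run:
```python
from h import *
# all-points height-band fits from both cameras
P=[]
for n in ("top","scene"):
    d=np.load(n+'_d.npy'); p,v,u=world(n,d,np.ones_like(d,bool))
    def fit(name,c,r,z0,z1):
        q=p[(abs(p[:,0]-c[0])<r)&(abs(p[:,1]-c[1])<r)&(p[:,2]>z0)&(p[:,2]<z1)]
        if len(q)<20: print(n,name,len(q)); return
        rc=cv2.minAreaRect((q[:,:2]*1000).astype(np.float32)); print(n,name,len(q),np.round(rc[0],1),np.round(rc[1],1),round(rc[2],1),'pct',(np.percentile(q,[1,50,99],0)*1000).round(1).tolist())
    fit('handle',(.555,.183),.06,.108,.13)
    fit('standtop',(.556,.186),.06,.046,.054)
    fit('restblock',(.49,-.24),.065,.056,.064)
    fit('restplate',(.43,-.24),.07,.085,.11)
    fit('screwhead',(.495,-.24),.025,.045,.053)
    fit('base',(.47,-.24),.1,.007,.013)
```

```text
top handle 562 [555.7 185.6] [78.6 18.8] 2.6 pct [[517.0, 175.6, 109.0], [554.4, 184.7, 117.0], [594.3, 195.2, 120.8]]
top standtop 1021 [557.2 185.8] [71.9 71.2] 88.7 pct [[521.5, 150.2, 46.1], [553.2, 172.5, 49.6], [590.9, 221.4, 53.2]]
top restblock 2114 [ 486.5 -236.2] [84.5 86.6] 21.7 pct [[438.6, -283.6, 56.4], [486.3, -235.3, 59.5], [534.6, -187.3, 63.1]]
top restplate 379 [ 425.8 -260. ] [15.1 88.7] 21.5 pct [[405.6, -299.7, 85.7], [425.2, -255.4, 100.0], [443.7, -219.2, 106.1]]
top screwhead 83 [ 486.9 -237.3] [25.2 24.4] 47.8 pct [[474.3, -249.6, 45.4], [490.1, -240.8, 49.5], [498.9, -224.4, 52.6]]
top base 1338 [ 465.7 -243.4] [150.4 100.9] 21.7 pct [[383.7, -310.7, 7.1], [437.1, -235.3, 9.7], [548.0, -175.8, 12.8]]
scene handle 266 [557.7 185.6] [81.7 18.5] 2.7 pct [[518.4, 175.5, 108.8], [563.8, 184.7, 116.7], [598.3, 194.7, 119.1]]
scene standtop 644 [557.7 185.6] [70.1 72.5] 88.5 pct [[523.0, 150.5, 46.3], [566.0, 179.8, 49.0], [593.2, 219.8, 52.3]]
scene restblock 819 [ 473.7 -241.3] [118.4  84. ] 21.7 pct [[430.7, -291.1, 56.2], [488.7, -237.0, 58.9], [537.1, -187.6, 62.1]]
scene restplate 276 [ 428.8 -259.2] [16.5 88.7] 21.7 pct [[408.9, -298.9, 85.2], [430.5, -263.4, 94.4], [447.9, -219.0, 104.8]]
scene screwhead 38 [ 478.3 -239.6] [12.7 23.2] 22.8 pct [[472.4, -249.2, 46.6], [478.2, -239.9, 49.5], [487.1, -227.7, 52.3]]
scene base 347 [ 469.  -243.1] [149.8  99.7] 21.5 pct [[390.3, -311.6, 7.1], [521.3, -222.4, 9.1], [552.3, -174.9, 12.8]]
```

The top view shows the black key in the orange stand at pixel (160,205), with the blue (166,134) and red (97,243) look-alikes nearby. The rest is at (408,262), rotated by about 21.6°. I'm moving above the key.

Call:
send_rows:
  moves:
    - {"az": -8.5}
    - {"az": -8.5}
    - {"az": -8.4}
    - {"dx": -0.0365, "dy": -0.0374}
    - {"dx": -0.0365, "dy": -0.0374}
    - {"dx": -0.0365, "dy": -0.0374}
    - {"dx": -0.0365, "dy": -0.0374}
    - {"dx": -0.0365, "dy": -0.0374}
    - {"dx": -0.0365, "dy": -0.0374}
    - {"dx": -0.0365, "dy": -0.0374}
    - {"dx": -0.0365, "dy": -0.0374}
    - {"dx": -0.0365, "dy": -0.0374}

```text
invalid input
```

Run:
```python
from h import *
im,d=arm.capture("top"); K,D,R,t=cam("top")
uv=cv2.projectPoints(np.array([[.487,-.2365,.05]]),cv2.Rodrigues(R)[0],t,K,D)[0].ravel();print(uv, arm.state()['tcp_pos'],arm.state()['orientation'])
u,v=uv.round().astype(int); c=im[v-22:v+22,u-22:u+22]
cv2.imwrite('pics/sock.png',cv2.resize(c,None,fx=12,fy=12,interpolation=cv2.INTER_CUBIC))
```

```text
[406.74983462 257.67825109] [0.21306501 0.50706865 0.23135679] [3.14149847e+00 2.75754723e-06 2.74380142e+00]
```

View pics/sock.png

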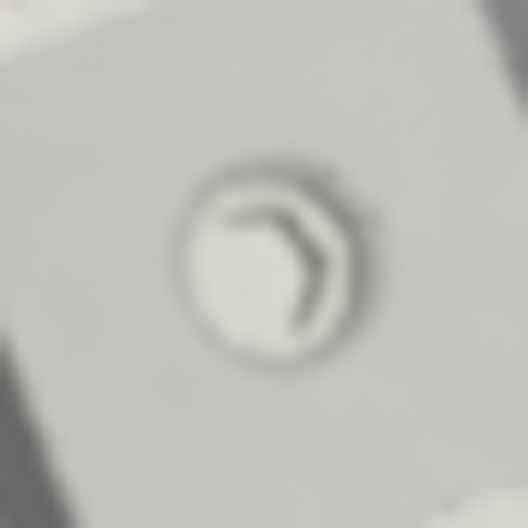

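The crop shows the bore centred at about (275,266). The hex walls lie about 37° mod 60 in world axes, so the flats line up with a key yaw of about 7°. The move was refused as invalid, so I'll try it again in a simpler form.

Call:
send_rows:
  moves:
    - {"dx": 0, "dy": 0, "dz": 0, "ax": 0, "ay": 0, "az": -8.5, "gripper": 0.085}
    - {"dx": 0, "dy": 0, "dz": 0, "ax": 0, "ay": 0, "az": -8.5, "gripper": 0.085}
    - {"dx": 0, "dy": 0, "dz": 0, "ax": 0, "ay": 0, "az": -8.4, "gripper": 0.085}
  grip_force: 40

```text
time_s: 1.12
tcp_pos: [0.2131, 0.5071, 0.2314]
orientation: [3.141, 0.0, -3.091]
ft_force: [0.7, 0.1, 0.4]
finger_gap: 0.0853
grip_force: 0.0
```

Call:
send_rows:
  moves:
    - {"dx": -0.0365, "dy": -0.0374, "gripper": 0.085}
    - {"dx": -0.0365, "dy": -0.0374, "gripper": 0.085}
    - {"dx": -0.0365, "dy": -0.0374, "gripper": 0.085}
    - {"dx": -0.0365, "dy": -0.0374, "gripper": 0.085}
    - {"dx": -0.0365, "dy": -0.0374, "gripper": 0.085}
    - {"dx": -0.0365, "dy": -0.0374, "gripper": 0.085}
    - {"dx": -0.0365, "dy": -0.0374, "gripper": 0.085}
    - {"dx": -0.0365, "dy": -0.0374, "gripper": 0.085}
    - {"dx": -0.0365, "dy": -0.0374, "gripper": 0.085}
  grip_force: 40

```text
invalid input
```

Call:
send_rows:
  moves:
    - {"dx": -0.0365, "dy": -0.0374, "dz": 0, "ax": 0, "ay": 0, "az": 0, "gripper": 0.085}
    - {"dx": -0.0365, "dy": -0.0374, "dz": 0, "ax": 0, "ay": 0, "az": 0, "gripper": 0.085}
    - {"dx": -0.0365, "dy": -0.0374, "dz": 0, "ax": 0, "ay": 0, "az": 0, "gripper": 0.085}
    - {"dx": -0.0365, "dy": -0.0374, "dz": 0, "ax": 0, "ay": 0, "az": 0, "gripper": 0.085}
    - {"dx": -0.0365, "dy": -0.0374, "dz": 0, "ax": 0, "ay": 0, "az": 0, "gripper": 0.085}
    - {"dx": -0.0365, "dy": -0.0374, "dz": 0, "ax": 0, "ay": 0, "az": 0, "gripper": 0.085}
    - {"dx": -0.0365, "dy": -0.0374, "dz": 0, "ax": 0, "ay": 0, "az": 0, "gripper": 0.085}
    - {"dx": -0.0365, "dy": -0.0374, "dz": 0, "ax": 0, "ay": 0, "az": 0, "gripper": 0.085}
    - {"dx": -0.0365, "dy": -0.0374, "dz": 0, "ax": 0, "ay": 0, "az": 0, "gripper": 0.085}

```text
time_s: 2.25
tcp_pos: [0.5577, 0.1844, 0.2315]
orientation: [3.141, 0.0, -3.096]
ft_force: [0.3, 0.3, 0.3]
finger_gap: 0.0849
grip_force: 0.0
```

```bash
python3 -c "
from h import *
s=arm.state();print(s['time_s'],s['tcp_pos'],s['orientation'],s['qpos'])"
```

```text
2.25 [0.55771317 0.18444182 0.2314602 ] [ 3.14121717e+00  4.54763599e-04 -3.09621838e+00] [ 2.22724568e-01  1.70420267e-01  1.27780241e+00  2.91529222e-04
  1.69285609e+00 -1.39341055e+00]
```

Call:
send_rows:
  moves:
    - {"dx": 0.0009, "dy": 0.0013, "dz": 0.0245, "ax": 0, "ay": 0, "az": 0, "gripper": 0.085}
    - {"dx": 0, "dy": 0, "dz": 0.0245, "ax": 0, "ay": 0, "az": 0, "gripper": 0.085}
    - {"dx": 0, "dy": 0, "dz": 0.0245, "ax": 0, "ay": 0, "az": 0, "gripper": 0.085}
    - {"dx": 0, "dy": 0, "dz": 0.0245, "ax": 0, "ay": 0, "az": 0, "gripper": 0.085}
    - {"dx": 0, "dy": 0, "dz": 0.0245, "ax": 0, "ay": 0, "az": 0, "gripper": 0.085}
    - {"dx": 0, "dy": 0, "dz": 0.024, "ax": 0, "ay": 0, "az": 0, "gripper": 0.085}
    - {"dx": 0, "dy": 0, "dz": 0, "ax": 0, "ay": 0, "az": 0, "gripper": 0.03}
    - {"dx": 0, "dy": 0, "dz": 0, "ax": 0, "ay": 0, "az": 0, "gripper": 0.03}
    - {"dx": 0, "dy": 0, "dz": 0, "ax": 0, "ay": 0, "az": 0, "gripper": 0.005}
    - {"dx": 0, "dy": 0, "dz": 0, "ax": 0, "ay": 0, "az": 0, "gripper": 0.005}
    - {"dx": 0, "dy": 0, "dz": 0, "ax": 0, "ay": 0, "az": 0, "gripper": 0.005}
    - {"dx": 0, "dy": 0, "dz": 0, "ax": 0, "ay": 0, "az": 0, "gripper": 0.005}
  grip_force: 40

```text
time_s: 3.75
tcp_pos: [0.5564, 0.1872, 0.0864]
orientation: [3.141, 0.003, -3.096]
ft_force: [0.3, 0.3, 5.8]
finger_gap: 0.0175
grip_force: 41.6
```

```bash
python3 -c "
from h import *
s=arm.state();print(s)"
```

```text
{'time_s': 3.75, 'qpos': array([ 2.27962818e-01,  2.37494479e-01,  1.49078799e+00,  2.52472519e-05,
        1.41053509e+00, -1.38836988e+00]), 'dq': array([-0.0016011 , -0.00083568,  0.00154879,  0.00093264, -0.00059653,
       -0.0003051 ]), 'joint_efforts': array([ 6.81623910e-02, -3.65623283e+01, -2.69596839e+01,  5.30392933e-02,
       -1.33350743e-01, -1.67220016e-03]), 'tcp_pos': array([0.55644708, 0.18720474, 0.08635763]), 'orientation': array([ 3.14106468e+00,  2.72452119e-03, -3.09606100e+00]), 'ft_force': array([0.29273739, 0.31775681, 5.83554308]), 'ft_torque': array([-0.11031147,  0.00921722,  0.02079968]), 'grip_force': 41.550429202616215, 'finger_gap': 0.01746634548538113}
```

Call:
send_rows:
  moves:
    - {"dx": 0, "dy": 0, "dz": -0.015, "ax": 0, "ay": 0, "az": 0, "gripper": 0.005}
    - {"dx": 0, "dy": 0, "dz": -0.023, "ax": 0, "ay": 0, "az": 0, "gripper": 0.005}
    - {"dx": 0, "dy": 0, "dz": -0.023, "ax": 0, "ay": 0, "az": 0, "gripper": 0.005}
    - {"dx": 0, "dy": 0, "dz": -0.023, "ax": 0, "ay": 0, "az": 0, "gripper": 0.005}
    - {"dx": 0, "dy": 0, "dz": -0.023, "ax": 0, "ay": 0, "az": 0, "gripper": 0.005}
    - {"dx": 0, "dy": 0, "dz": -0.023, "ax": 0, "ay": 0, "az": -2.2, "gripper": 0.005}
    - {"dx": 0, "dy": 0, "dz": 0, "ax": 0, "ay": 0, "az": -2.2, "gripper": 0.005}
    - {"dx": 0, "dy": 0, "dz": 0, "ax": 0, "ay": 0, "az": 0, "gripper": 0.005}

```text
time_s: 4.75
tcp_pos: [0.5551, 0.1869, 0.2147]
orientation: [-3.141, -0.001, -3.02]
ft_force: [-0.0, -0.5, -2.2]
finger_gap: 0.0172
grip_force: 40.6
```

Call:
send_rows:
  moves:
    - {"dx": 0.006, "dy": -0.0206, "dz": 0, "ax": 0, "ay": 0, "az": 0, "gripper": 0.005}
    - {"dx": 0.0121, "dy": -0.0412, "dz": 0, "ax": 0, "ay": 0, "az": 0, "gripper": 0.005}
    - {"dx": 0.012, "dy": -0.0412, "dz": 0, "ax": 0, "ay": 0, "az": 0, "gripper": 0.005}
    - {"dx": 0.0121, "dy": -0.0412, "dz": 0, "ax": 0, "ay": 0, "az": 0, "gripper": 0.005}
    - {"dx": 0.012, "dy": -0.0412, "dz": 0, "ax": 0, "ay": 0, "az": 0, "gripper": 0.005}
    - {"dx": 0.0121, "dy": -0.0412, "dz": 0, "ax": 0, "ay": 0, "az": 0, "gripper": 0.005}
    - {"dx": 0.012, "dy": -0.0412, "dz": 0, "ax": 0, "ay": 0, "az": 0, "gripper": 0.005}
    - {"dx": 0.0121, "dy": -0.0412, "dz": 0, "ax": 0, "ay": 0, "az": 0, "gripper": 0.005}
    - {"dx": 0.012, "dy": -0.0412, "dz": 0, "ax": 0, "ay": 0, "az": 0, "gripper": 0.005}
    - {"dx": 0.012, "dy": -0.0412, "dz": 0, "ax": 0, "ay": 0, "az": 0, "gripper": 0.005}
    - {"dx": 0.0061, "dy": -0.0207, "dz": 0, "ax": 0, "ay": 0, "az": 0, "gripper": 0.005}
    - {"dx": 0, "dy": 0, "dz": 0, "ax": 0, "ay": 0, "az": 0, "gripper": 0.005}

```text
time_s: 6.25
tcp_pos: [0.4847, -0.2386, 0.214]
orientation: [3.141, -0.002, -3.023]
ft_force: [0.3, 0.8, -2.8]
finger_gap: 0.0173
grip_force: 40.6
```

Run:
```python
from h import *
for n in ("scene","top"):
    im,d=arm.capture(n); np.save(f'{n}_d1.npy',d); K,D,R,t=cam(n)
    s=arm.state(); T=s['tcp_pos']
    uv=cv2.projectPoints(np.array([[.487,-.2365,.06],T]),cv2.Rodrigues(R)[0],t,K,D)[0][:,0]
    print(n,uv.round(1),T,s['orientation'],s['ft_force'],s['ft_torque'],s['qpos'][5])
    u,v=uv.mean(0).round().astype(int); v=max(v,60)
    c=im[v-60:v+60,max(u-70,0):u+70]
    cv2.imwrite(f'pics/held_{n}.png',cv2.resize(c,None,fx=5,fy=5,interpolation=cv2.INTER_CUBIC)); print(u-70,v-60)
    p,vv,uu=world(n,d,np.ones_like(d,bool))
    for z0,z1 in((.142,.18),(.18,.215),(.215,.25)):
        q=p[(abs(p[:,0]-T[0])<.06)&(abs(p[:,1]-T[1])<.06)&(p[:,2]>z0)&(p[:,2]<z1)]
        print(z0,len(q),(np.percentile(q,[1,50,99],0)*1000).round(1).tolist() if len(q) else '')
```

```text
scene [[175.4 185. ]
 [163.8 125.7]] [ 0.48510914 -0.23736958  0.21414389] [ 3.14015638e+00 -1.32749359e-03 -3.02175608e+00] [-0.22230536  0.4718481  -2.0051804 ] [0.03232683 0.04640668 0.04302926] -2.250834773245968
100 95
0.142 138 [[483.8, -249.6, 142.1], [492.3, -236.7, 162.0], [496.3, -230.1, 178.9]]
0.18 96 [[483.3, -248.7, 180.8], [492.0, -234.3, 191.9], [496.3, -224.1, 214.5]]
0.215 453 [[458.1, -260.6, 217.8], [497.2, -233.7, 239.4], [527.0, -216.7, 249.5]]
top [[408.3 257. ]
 [436.7 244.9]] [ 0.48548733 -0.23661531  0.21432688] [ 3.14023126e+00 -8.93585027e-04 -3.02033704e+00] [ 0.2944059  -0.93869572 -2.31971405] [-0.01361728 -0.03085012 -0.05477532] -2.2508029767661295
352 191
0.142 51 [[475.3, -244.6, 142.8], [478.0, -232.3, 160.2], [484.9, -228.5, 177.1]]
0.18 8 [[475.4, -235.1, 180.1], [477.0, -233.7, 183.7], [479.0, -232.2, 200.7]]
0.215 169 [[473.0, -238.4, 217.7], [515.9, -226.9, 242.9], [525.1, -220.7, 247.8]]
```

View pics/held_scene.png

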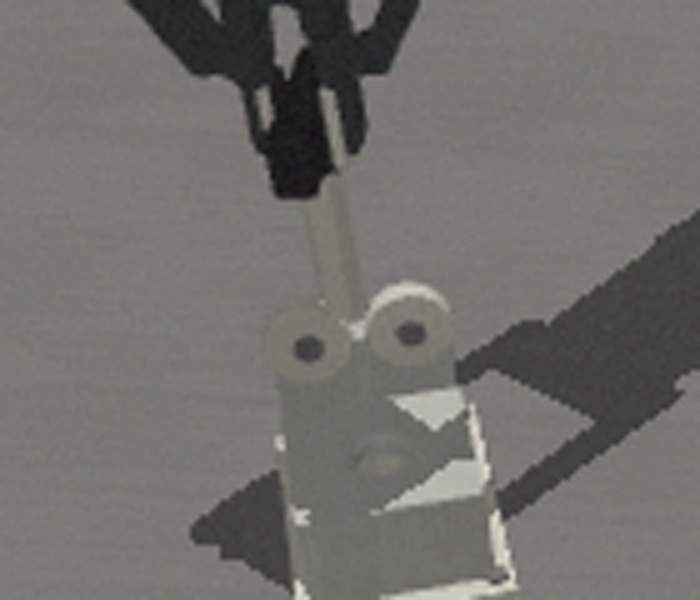

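The picture shows the key upright in the gripper. The shank runs from about (325,190) to (345,320) and the bore is at (380,460). I'm fitting the shank and block axes in each camera to get their offset.

Run:
```python
from h import *
from scipy.optimize import least_squares
def sd(q,c,yaw,r,n):   # signed distance to regular n-gon (inradius r)
    a=yaw+np.arange(n)*2*np.pi/n
    return ((q-c)@np.c_[np.cos(a),np.sin(a)].T-r).max(1)
T=arm.state()['tcp_pos'][:2]; yaw=arm.state()['orientation'][2]
for n in ("scene","top"):
    p,v,u=world(n,np.load(n+'_d1.npy'),np.ones((420,560),bool))
    q=p[(np.linalg.norm(p[:,:2]-T,axis=1)<.025)&(p[:,2]>.142)&(p[:,2]<.205)]
    f=least_squares(lambda c:sd(q[:,:2],c,yaw,.0085,6)*1e3,T,loss='soft_l1',f_scale=.7,diff_step=1e-4)
    z=q[:,2]; lo=q[z<np.median(z)]; hi=q[z>=np.median(z)]
    g=[least_squares(lambda c:sd(k[:,:2],c,yaw,.0085,6)*1e3,f.x,loss='soft_l1',f_scale=.7,diff_step=1e-4).x for k in(lo,hi)]
    print(n,'shank',(f.x*1e3).round(2),'lo/hi',(np.array(g)*1e3).round(1).tolist(),'rms',np.median(abs(f.fun)).round(2),len(q))
    # block: extents of top face in the block frame, from the first picture
    p,v,u=world(n,np.load(n+'_d.npy'),np.ones((420,560),bool))
    c0=np.array([.487,-.2365]); a=np.radians(21.6); A=np.array([[np.cos(a),-np.sin(a)],[np.sin(a),np.cos(a)]])
    m=(abs(p[:,2]-.06)<.004); l=(p[m][:,:2]-c0)@A*1e3
    best=None
    for dx in np.arange(-6,6,.25):
        for dy in np.arange(-6,6,.25):
            i=((abs(l[:,0]-dx)<42)&(abs(l[:,1]-dy)<42)).sum()
            # penalise points just outside
            o=((abs(l[:,0]-dx)<47)&(abs(l[:,1]-dy)<47)&(l[:,0]-dx>-42)).sum()-i
            best=(best or [])+[(i-0*o,dx,dy)]
    b=np.array(best); t=b[b[:,0]>=b[:,0].max()-1]; d=t[:,1:].mean(0)
    print(n,'block',((c0+A@d/1e3)*1e3).round(2),b[:,0].max(),t[:,1:].std(0).round(2))
print(T,yaw)
```

```text
scene shank [ 485.14 -239.82] lo/hi [[485.3, -240.0], [485.1, -239.7]] rms 0.63 223
scene block [ 488.84 -235.23] 770.0 [0.17 0.19]
top shank [ 484.75 -237.98] lo/hi [[484.3, -238.1], [485.1, -237.9]] rms 0.38 59
top block [ 486.26 -235.99] 2084.0 [0.  0.2]
[ 0.48548733 -0.23661531] -3.020337036109921
```

Call:
send_rows:
  moves:
    - {"dx": -0.0025, "dy": 0.0022, "dz": 0.012, "ax": 0, "ay": 0, "az": 0, "gripper": 0.005}
    - {"dx": 0, "dy": 0, "dz": 0.02, "ax": 0, "ay": 0, "az": 0, "gripper": 0.005}
    - {"dx": 0, "dy": 0, "dz": 0.02, "ax": 0, "ay": 0, "az": 0, "gripper": 0.005}
    - {"dx": 0, "dy": 0, "dz": 0.015, "ax": 0, "ay": 0, "az": 0, "gripper": 0.005}
    - {"dx": 0, "dy": 0, "dz": 0.007, "ax": 0, "ay": 0, "az": 0, "gripper": 0.005}
    - {"dx": 0, "dy": 0, "dz": 0, "ax": 0, "ay": 0, "az": 0, "gripper": 0.005}
    - {"dx": 0, "dy": 0, "dz": 0, "ax": 0, "ay": 0, "az": 0, "gripper": 0.005}

```text
time_s: 7.22
tcp_pos: [0.489, -0.2344, 0.1417]
orientation: [-3.141, 0.001, -3.019]
ft_force: [0.4, -0.2, -1.9]
finger_gap: 0.0174
grip_force: 40.5
```

Run:
```python
from h import *
s=arm.state(); T=s['tcp_pos']; print(T,s['orientation'],s['ft_force'],s['qpos'])
ims=[]
for n in ("scene","top"):
    im,d=arm.capture(n); np.save(f'{n}_d2.npy',d); K,D,R,t=cam(n)
    uv=cv2.projectPoints(np.array([[.487,-.2365,.06]]),cv2.Rodrigues(R)[0],t,K,D)[0][0,0]
    u,v=uv.round().astype(int); print(n,u-28,v-36); ims.append(cv2.resize(im[v-36:v+24,u-30:u+30],None,fx=6.6,fy=6.6,interpolation=cv2.INTER_CUBIC))
cv2.imwrite('pics/near.png',np.hstack(ims))
```

```text
[ 0.48898657 -0.23444276  0.14171846] [-3.14058617e+00  1.37880837e-03 -3.01919743e+00] [ 0.42756319 -0.2179372  -1.9463383 ] [-5.51678435e-01  1.03716471e-01  1.53150641e+00  7.44294372e-05
  1.50466431e+00 -2.24487415e+00]
scene 147 149
top 380 221
```

View pics/near.png

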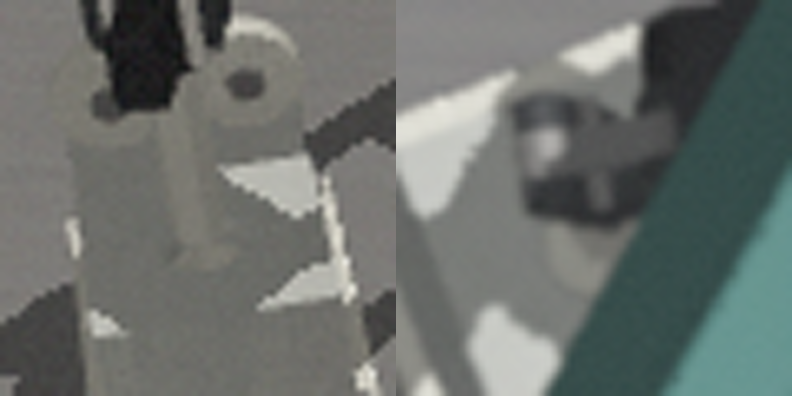

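Tip is over the bore in the scene view: shank bottom about (203,260), bore spanning about 170–238. Descending with force checks.

Call:
send_rows:
  moves:
    - {"dx": 0, "dy": 0, "dz": 0.005, "ax": 0, "ay": 0, "az": 0, "gripper": 0.005}
    - {"dx": 0, "dy": 0, "dz": 0.004, "ax": 0, "ay": 0, "az": 0, "gripper": 0.005}
    - {"dx": 0, "dy": 0, "dz": 0.003, "ax": 0, "ay": 0, "az": 0, "gripper": 0.005}
    - {"dx": 0, "dy": 0, "dz": 0.001, "ax": 0, "ay": 0, "az": 0, "gripper": 0.005}
    - {"dx": 0, "dy": 0, "dz": 0, "ax": 0, "ay": 0, "az": 0, "gripper": 0.005}

```text
time_s: 7.95
tcp_pos: [0.4885, -0.2342, 0.1277]
orientation: [3.141, -0.0, -3.019]
ft_force: [-0.3, -0.0, -2.5]
finger_gap: 0.0173
grip_force: 40.6
```

Call:
send_rows:
  moves:
    - {"dx": 0, "dy": 0, "dz": 0.001, "ax": 0, "ay": 0, "az": 0, "gripper": 0.005}
    - {"dx": 0, "dy": 0, "dz": 0.001, "ax": 0, "ay": 0, "az": 0, "gripper": 0.005}
    - {"dx": 0, "dy": 0, "dz": 0, "ax": 0, "ay": 0, "az": 0, "gripper": 0.005}

```text
time_s: 8.32
tcp_pos: [0.4884, -0.2342, 0.1257]
orientation: [3.141, -0.0, -3.019]
ft_force: [-0.8, 0.1, -1.4]
finger_gap: 0.0175
grip_force: 40.6
```

Call:
send_rows:
  moves:
    - {"dx": 0, "dy": 0, "dz": 0.001, "ax": 0, "ay": 0, "az": 0, "gripper": 0.005}
    - {"dx": 0, "dy": 0, "dz": 0.001, "ax": 0, "ay": 0, "az": 0, "gripper": 0.005}
    - {"dx": 0, "dy": 0, "dz": 0, "ax": 0, "ay": 0, "az": 0, "gripper": 0.005}

```text
time_s: 8.7
tcp_pos: [0.4884, -0.2343, 0.1241]
orientation: [-3.141, -0.0, -3.019]
ft_force: [-0.1, -0.4, 0.4]
finger_gap: 0.0172
grip_force: 40.9
```

Call:
send_rows:
  moves:
    - {"dx": 0, "dy": 0, "dz": 0.001, "ax": 0, "ay": 0, "az": 0, "gripper": 0.005}
    - {"dx": 0, "dy": 0, "dz": 0, "ax": 0, "ay": 0, "az": 0, "gripper": 0.005}

```text
time_s: 8.95
tcp_pos: [0.4886, -0.2344, 0.1236]
orientation: [-3.141, 0.0, -3.019]
ft_force: [-2.8, 0.4, 4.0]
finger_gap: 0.0174
grip_force: 41.4
```

```bash
python3 -c "
from h import *
for i in range(3):
  s=arm.state();print(s['tcp_pos'],s['ft_force'],s['ft_torque']); arm.capture('scene')"
```

```text
[ 0.48855387 -0.23439903  0.12362457] [-2.84060544  0.41499762  3.95360467] [ 0.09565076  0.57277766 -0.02092937]
[ 0.48858202 -0.23442078  0.12361942] [-1.91521232 -0.14611997  4.4517228 ] [0.057491   0.57029516 0.02119611]
[ 0.48855646 -0.23440628  0.12354704] [-2.38195598  0.08295967  4.44715711] [0.07829663 0.56316497 0.01854056]
```

Light contact with a reaction towards −x, so the tip is slightly too far in +x. Shifting a little.

Call:
send_rows:
  moves:
    - {"dx": 0.0008, "dy": 0.0001, "dz": 0, "ax": 0, "ay": 0, "az": 0, "gripper": 0.005}
    - {"dx": 0, "dy": 0, "dz": 0, "ax": 0, "ay": 0, "az": 0, "gripper": 0.005}

```text
time_s: 9.35
tcp_pos: [0.4881, -0.2345, 0.1233]
orientation: [-3.141, 0.001, -3.019]
ft_force: [-2.5, 1.0, 4.5]
finger_gap: 0.0175
grip_force: 41.5
```

Call:
send_rows:
  moves:
    - {"dx": 0.0008, "dy": 0.0001, "dz": 0.0, "ax": 0, "ay": 0, "az": 0, "gripper": 0.005}
    - {"dx": 0, "dy": 0, "dz": 0.0005, "ax": 0, "ay": 0, "az": 0, "gripper": 0.005}
    - {"dx": 0, "dy": 0, "dz": 0, "ax": 0, "ay": 0, "az": 0, "gripper": 0.005}

```text
time_s: 9.72
tcp_pos: [0.4877, -0.2345, 0.1232]
orientation: [-3.141, 0.002, -3.019]
ft_force: [-0.1, -0.8, 6.0]
finger_gap: 0.0174
grip_force: 41.8
```

Call:
send_rows:
  moves:
    - {"dx": 0.0006, "dy": 0, "dz": 0.0, "ax": 0, "ay": 0, "az": 0, "gripper": 0.005}
    - {"dx": 0, "dy": 0, "dz": 0, "ax": 0, "ay": 0, "az": 0, "gripper": 0.005}

```text
time_s: 9.98
tcp_pos: [0.4875, -0.2345, 0.1231]
orientation: [-3.14, 0.003, -3.019]
ft_force: [0.0, -0.2, 6.2]
finger_gap: 0.0173
grip_force: 41.7
```

Call:
send_rows:
  moves:
    - {"dx": 0, "dy": -0.0007, "dz": 0.0, "ax": 0, "ay": 0, "az": 0, "gripper": 0.005}
    - {"dx": 0, "dy": 0, "dz": 0, "ax": 0, "ay": 0, "az": 0, "gripper": 0.005}

```text
time_s: 10.22
tcp_pos: [0.4875, -0.2347, 0.1231]
orientation: [-3.142, 0.003, -3.019]
ft_force: [0.3, 1.3, 5.9]
finger_gap: 0.0175
grip_force: 41.7
```

Call:
send_rows:
  moves:
    - {"dx": 0, "dy": 0.0003, "dz": 0.0, "ax": 0, "ay": 0, "az": 2, "gripper": 0.005}
    - {"dx": 0, "dy": 0, "dz": 0, "ax": 0, "ay": 0, "az": 2, "gripper": 0.005}
    - {"dx": 0, "dy": 0, "dz": 0, "ax": 0, "ay": 0, "az": 2, "gripper": 0.005}
    - {"dx": 0, "dy": 0, "dz": 0, "ax": 0, "ay": 0, "az": 0, "gripper": 0.005}

```text
time_s: 10.72
tcp_pos: [0.4871, -0.2343, 0.1228]
orientation: [3.141, 0.002, -3.124]
ft_force: [-0.2, 0.2, 5.4]
finger_gap: 0.0173
grip_force: 41.6
```

Call:
send_rows:
  moves:
    - {"dx": 0, "dy": 0, "dz": 0.0003, "ax": 0, "ay": 0, "az": 3, "gripper": 0.005}
    - {"dx": 0, "dy": 0, "dz": 0, "ax": 0, "ay": 0, "az": 3, "gripper": 0.005}
    - {"dx": 0, "dy": 0, "dz": 0, "ax": 0, "ay": 0, "az": 0, "gripper": 0.005}

```text
time_s: 11.1
tcp_pos: [0.4869, -0.2344, 0.1225]
orientation: [3.141, 0.001, 3.054]
ft_force: [-1.0, 0.9, 5.4]
finger_gap: 0.0178
grip_force: 41.7
```

```bash
python3 -c "
from h import *
s=arm.state();print(s['tcp_pos'],s['orientation'],s['ft_force'],s['ft_torque'])"
```

```text
[ 0.48686769 -0.23438706  0.12252048] [3.14096485e+00 1.43865960e-03 3.05446090e+00] [-0.95899203  0.91432724  5.35287802] [0.18573242 0.06738198 0.04745868]
```

Call:
send_rows:
  moves:
    - {"dx": 0, "dy": 0, "dz": 0, "ax": 0, "ay": 0, "az": -3, "gripper": 0.005}
    - {"dx": 0, "dy": 0, "dz": 0, "ax": 0, "ay": 0, "az": -3, "gripper": 0.005}
    - {"dx": 0, "dy": 0, "dz": 0, "ax": 0, "ay": 0, "az": -3, "gripper": 0.005}
    - {"dx": 0, "dy": 0, "dz": 0, "ax": 0, "ay": 0, "az": 0, "gripper": 0.005}

```text
time_s: 11.6
tcp_pos: [0.486, -0.2344, 0.1205]
orientation: [3.14, -0.001, -3.072]
ft_force: [1.0, 0.5, -2.0]
finger_gap: 0.0179
grip_force: 40.7
```

Call:
send_rows:
  moves:
    - {"dx": 0.0008, "dy": 0, "dz": 0.0, "ax": 0, "ay": 0, "az": 0, "gripper": 0.005}
    - {"dx": 0, "dy": 0, "dz": 0, "ax": 0, "ay": 0, "az": 0, "gripper": 0.005}

```text
time_s: 11.85
tcp_pos: [0.4855, -0.2346, 0.1212]
orientation: [3.141, -0.0, -3.072]
ft_force: [2.0, -0.5, -4.3]
finger_gap: 0.0173
grip_force: 40.4
```

Call:
send_rows:
  moves:
    - {"dx": 0, "dy": -0.0008, "dz": 0.0, "ax": 0, "ay": 0, "az": 0, "gripper": 0.005}
    - {"dx": 0, "dy": 0, "dz": 0, "ax": 0, "ay": 0, "az": 0, "gripper": 0.005}

```text
time_s: 12.1
tcp_pos: [0.4855, -0.2351, 0.1218]
orientation: [3.14, -0.0, -3.072]
ft_force: [1.3, 1.2, -3.4]
finger_gap: 0.0177
grip_force: 40.4
```

It dropped in at yaw about 184°. I'm undoing the last two lateral nudges and going down.

Call:
send_rows:
  moves:
    - {"dx": -0.0009, "dy": 0.0006, "dz": 0.0, "ax": 0, "ay": 0, "az": 0, "gripper": 0.005}
    - {"dx": 0, "dy": 0, "dz": 0.001, "ax": 0, "ay": 0, "az": 0, "gripper": 0.005}
    - {"dx": 0, "dy": 0, "dz": 0.001, "ax": 0, "ay": 0, "az": 0, "gripper": 0.005}
    - {"dx": 0, "dy": 0, "dz": 0, "ax": 0, "ay": 0, "az": 0, "gripper": 0.005}

```text
time_s: 12.6
tcp_pos: [0.4862, -0.2349, 0.1198]
orientation: [3.141, -0.0, -3.072]
ft_force: [-0.7, -0.6, -1.8]
finger_gap: 0.0174
grip_force: 40.5
```

Call:
send_rows:
  moves:
    - {"dx": 0, "dy": 0, "dz": 0.001, "ax": 0, "ay": 0, "az": 0, "gripper": 0.005}
    - {"dx": 0, "dy": 0, "dz": 0.001, "ax": 0, "ay": 0, "az": 0, "gripper": 0.005}
    - {"dx": 0, "dy": 0, "dz": 0.001, "ax": 0, "ay": 0, "az": 0, "gripper": 0.005}
    - {"dx": 0, "dy": 0, "dz": 0, "ax": 0, "ay": 0, "az": 0, "gripper": 0.005}

```text
time_s: 13.1
tcp_pos: [0.4864, -0.2348, 0.1169]
orientation: [3.141, -0.0, -3.072]
ft_force: [-1.1, -0.4, -2.2]
finger_gap: 0.017
grip_force: 40.5
```

Call:
send_rows:
  moves:
    - {"dx": 0, "dy": 0, "dz": 0.001, "ax": 0, "ay": 0, "az": 0, "gripper": 0.005}
    - {"dx": 0, "dy": 0, "dz": 0.0005, "ax": 0, "ay": 0, "az": 0, "gripper": 0.005}
    - {"dx": 0, "dy": 0, "dz": 0, "ax": 0, "ay": 0, "az": 0, "gripper": 0.005}

```text
time_s: 13.48
tcp_pos: [0.4864, -0.2349, 0.1154]
orientation: [3.142, -0.0, -3.072]
ft_force: [-0.7, -0.0, -1.8]
finger_gap: 0.0176
grip_force: 40.5
```

Call:
send_rows:
  moves:
    - {"dx": 0, "dy": 0, "dz": 0.001, "ax": 0, "ay": 0, "az": 0, "gripper": 0.005}
    - {"dx": 0, "dy": 0, "dz": 0.0005, "ax": 0, "ay": 0, "az": 0, "gripper": 0.005}
    - {"dx": 0, "dy": 0, "dz": 0, "ax": 0, "ay": 0, "az": 0, "gripper": 0.005}

```text
time_s: 13.85
tcp_pos: [0.4865, -0.2349, 0.1144]
orientation: [-3.141, 0.0, -3.072]
ft_force: [-0.7, 1.0, 1.0]
finger_gap: 0.0175
grip_force: 40.9
```

Call:
send_rows:
  moves:
    - {"dx": 0, "dy": 0, "dz": 0.0005, "ax": 0, "ay": 0, "az": 0, "gripper": 0.005}
    - {"dx": 0, "dy": 0, "dz": 0.0005, "ax": 0, "ay": 0, "az": 0, "gripper": 0.005}
    - {"dx": 0, "dy": 0, "dz": 0, "ax": 0, "ay": 0, "az": 0, "gripper": 0.005}

```text
time_s: 14.22
tcp_pos: [0.4867, -0.2349, 0.1143]
orientation: [-3.141, 0.001, -3.072]
ft_force: [-1.8, 1.3, 5.1]
finger_gap: 0.0173
grip_force: 41.7
```

Seated: the key bottomed where predicted. Turning clockwise.

Call:
send_rows:
  moves:
    - {"dx": 0, "dy": 0, "dz": -0.0003, "ax": 0, "ay": 0, "az": 3, "gripper": 0.005}
    - {"dx": 0, "dy": 0, "dz": 0, "ax": 0, "ay": 0, "az": 3, "gripper": 0.005}
    - {"dx": 0, "dy": 0, "dz": 0, "ax": 0, "ay": 0, "az": 3, "gripper": 0.005}
    - {"dx": 0, "dy": 0, "dz": 0, "ax": 0, "ay": 0, "az": 3, "gripper": 0.005}
    - {"dx": 0, "dy": 0, "dz": 0, "ax": 0, "ay": 0, "az": 3, "gripper": 0.005}
    - {"dx": 0, "dy": 0, "dz": 0, "ax": 0, "ay": 0, "az": 3, "gripper": 0.005}

```text
time_s: 14.98
tcp_pos: [0.4865, -0.2351, 0.1143]
orientation: [-3.141, 0.001, 2.896]
ft_force: [-1.9, 1.5, 4.7]
finger_gap: 0.0176
grip_force: 41.5
```

```bash
cat > st.py <<'E'
from h import *
s=arm.state();print(s['time_s'],s['tcp_pos'],np.degrees(s['orientation'][2]),s['ft_force'],s['ft_torque'])
E
python3 st.py
```

```text
14.975 [ 0.48649524 -0.23512787  0.11432819] 165.92796663494747 [-1.88689002  1.46709022  4.71848037] [0.23183441 0.44320267 0.07977233]
```

Call:
send_rows:
  moves:
    - {"dx": 0, "dy": 0, "dz": 0, "ax": 0, "ay": 0, "az": 3, "gripper": 0.005}
    - {"dx": 0, "dy": 0, "dz": 0, "ax": 0, "ay": 0, "az": 3, "gripper": 0.005}
    - {"dx": 0, "dy": 0, "dz": 0, "ax": 0, "ay": 0, "az": 3, "gripper": 0.005}
    - {"dx": 0, "dy": 0, "dz": 0, "ax": 0, "ay": 0, "az": 3, "gripper": 0.005}
    - {"dx": 0, "dy": 0, "dz": 0, "ax": 0, "ay": 0, "az": 3, "gripper": 0.005}

```text
time_s: 15.6
tcp_pos: [0.4865, -0.2353, 0.1143]
orientation: [-3.141, 0.001, 2.634]
ft_force: [-1.9, 0.4, 4.4]
finger_gap: 0.0174
grip_force: 41.5
```

```bash
python3 st.py
```

```text
15.6 [ 0.48645403 -0.23532463  0.11434093] 150.9228197634469 [-1.90509582  0.35523081  4.43235511] [0.0455116  0.4441216  0.08531075]
```

Call:
send_rows:
  moves:
    - {"dx": 0, "dy": 0, "dz": 0, "ax": 0, "ay": 0, "az": 2.5, "gripper": 0.005}
    - {"dx": 0, "dy": 0, "dz": 0, "ax": 0, "ay": 0, "az": 2.5, "gripper": 0.005}
    - {"dx": 0, "dy": 0, "dz": 0, "ax": 0, "ay": 0, "az": 2.5, "gripper": 0.005}

```text
time_s: 15.98
tcp_pos: [0.4864, -0.2354, 0.1143]
orientation: [-3.141, 0.001, 2.503]
ft_force: [-3.0, -0.5, 4.8]
finger_gap: 0.0174
grip_force: 41.5
```

```bash
python3 st.py
```

```text
15.975 [ 0.48637182 -0.2354296   0.1143111 ] 143.4384268650476 [-3.00333033 -0.49085211  4.83023669] [0.07382355 0.54767181 0.11677017]
```

Call:
send_rows:
  moves:
    - {"dx": 0, "dy": 0, "dz": 0, "ax": 0, "ay": 0, "az": 1.5, "gripper": 0.005}
    - {"dx": 0, "dy": 0, "dz": 0, "ax": 0, "ay": 0, "az": 1.5, "gripper": 0.005}

```text
time_s: 16.23
tcp_pos: [0.4864, -0.2355, 0.1143]
orientation: [-3.141, 0.001, 2.452]
ft_force: [-2.4, -0.4, 6.2]
finger_gap: 0.0172
grip_force: 41.7
```

```bash
python3 st.py
```

```text
16.225 [ 0.48640837 -0.23547086  0.11430052] 140.4630712118321 [-2.42116158 -0.35591434  6.15408135] [-0.02281497  0.63076123  0.10400614]
```

Still plain friction at 43.5° turned, so I'm continuing in small steps and checking torque.

Call:
send_rows:
  moves:
    - {"dx": 0, "dy": 0, "dz": 0, "ax": 0, "ay": 0, "az": 1.5, "gripper": 0.005}
    - {"dx": 0, "dy": 0, "dz": 0, "ax": 0, "ay": 0, "az": 1.5, "gripper": 0.005}

```text
time_s: 16.48
tcp_pos: [0.4864, -0.2355, 0.1143]
orientation: [-3.141, 0.001, 2.399]
ft_force: [-2.8, 1.1, 5.2]
finger_gap: 0.0175
grip_force: 41.7
```

```bash
python3 st.py
```

```text
16.475 [ 0.48637186 -0.23548732  0.11430112] 137.46463379339912 [-2.79087041  1.12941238  5.19581764] [-0.08148264  0.6774397   0.09249827]
```

Call:
send_rows:
  moves:
    - {"dx": 0, "dy": 0, "dz": 0, "ax": 0, "ay": 0, "az": 1.5, "gripper": 0.005}
    - {"dx": 0, "dy": 0, "dz": 0, "ax": 0, "ay": 0, "az": 1, "gripper": 0.005}

```text
time_s: 16.73
tcp_pos: [0.4863, -0.2355, 0.1143]
orientation: [-3.141, 0.001, 2.356]
ft_force: [-2.0, -0.7, 5.4]
finger_gap: 0.0176
grip_force: 41.7
```

```bash
python3 st.py
```

```text
16.725 [ 0.48632651 -0.23554648  0.11429662] 134.97329255050622 [-2.02967143 -0.73761536  5.41398883] [-0.04690288  0.64791761  0.06351903]
```

Call:
send_rows:
  moves:
    - {"dx": 0, "dy": 0, "dz": 0, "ax": 0, "ay": 0, "az": 1, "gripper": 0.005}
    - {"dx": 0, "dy": 0, "dz": 0, "ax": 0, "ay": 0, "az": 1, "gripper": 0.005}

```text
time_s: 16.98
tcp_pos: [0.4863, -0.2355, 0.1143]
orientation: [-3.141, 0.001, 2.321]
ft_force: [-3.0, -0.5, 5.7]
finger_gap: 0.0174
grip_force: 41.7
```

```bash
python3 st.py
```

```text
16.975 [ 0.48632409 -0.2355484   0.11429835] 132.98062813235765 [-2.98045048 -0.46783411  5.68599326] [-0.09528241  0.68744288  0.02338084]
```

Call:
send_rows:
  moves:
    - {"dx": 0, "dy": 0, "dz": 0, "ax": 0, "ay": 0, "az": 1, "gripper": 0.005}
    - {"dx": 0, "dy": 0, "dz": 0, "ax": 0, "ay": 0, "az": 1, "gripper": 0.005}

```text
time_s: 17.23
tcp_pos: [0.4863, -0.2356, 0.1143]
orientation: [-3.141, 0.001, 2.286]
ft_force: [-2.8, -0.1, 5.1]
finger_gap: 0.0174
grip_force: 41.7
```

```bash
python3 st.py
```

```text
17.225 [ 0.48630993 -0.23557587  0.11430627] 130.97932752304985 [-2.75146229 -0.10944868  5.09940418] [-0.06658604  0.63710758  0.13894849]
```

Call:
send_rows:
  moves:
    - {"dx": 0, "dy": 0, "dz": 0, "ax": 0, "ay": 0, "az": 1, "gripper": 0.005}
    - {"dx": 0, "dy": 0, "dz": 0, "ax": 0, "ay": 0, "az": 1, "gripper": 0.005}

```text
time_s: 17.48
tcp_pos: [0.4863, -0.2356, 0.1143]
orientation: [-3.141, 0.001, 2.251]
ft_force: [-2.3, -0.6, 5.3]
finger_gap: 0.0177
grip_force: 41.7
```

```bash
python3 st.py
```

```text
17.475 [ 0.48627488 -0.23559206  0.11431306] 128.97918497828258 [-2.29759086 -0.63174418  5.32335281] [-0.04011117  0.71846225  0.10312413]
```

```bash
cat > st.py <<'E'
from h import *
L=[]
for i in range(4): s=arm.state();L.append(s['ft_torque'][2]); arm.capture('top')
print(s['time_s'],s['tcp_pos'],np.degrees(s['orientation'][2]),s['ft_force'],np.mean(L),s['joint_efforts'][5])
E
python3 st.py
```

```text
17.625 [ 0.48627962 -0.23560014  0.11429401] 129.00587766156724 [-2.60985974 -0.53936594  5.70768276] 0.08468397245974767 0.09812020696699619
```

Call:
send_rows:
  moves:
    - {"dx": 0, "dy": 0, "dz": 0, "ax": 0, "ay": 0, "az": 1, "gripper": 0.005}
    - {"dx": 0, "dy": 0, "dz": 0, "ax": 0, "ay": 0, "az": 1, "gripper": 0.005}

```text
time_s: 17.92
tcp_pos: [0.4862, -0.2356, 0.1143]
orientation: [-3.14, 0.001, 2.216]
ft_force: [-2.7, -0.8, 5.7]
finger_gap: 0.0174
grip_force: 41.8
```

```bash
python3 st.py
```

```text
18.075 [ 0.48623853 -0.23560323  0.11431103] 127.01135869889313 [-2.81180943  0.05794569  5.35745879] 0.1207643778700407 0.13288811780512333
```

Call:
send_rows:
  moves:
    - {"dx": 0, "dy": 0, "dz": 0, "ax": 0, "ay": 0, "az": 1, "gripper": 0.005}
    - {"dx": 0, "dy": 0, "dz": 0, "ax": 0, "ay": 0, "az": 1, "gripper": 0.005}

```text
time_s: 18.38
tcp_pos: [0.4862, -0.2356, 0.1143]
orientation: [-3.14, 0.002, 2.182]
ft_force: [-2.9, -0.2, 5.3]
finger_gap: 0.0173
grip_force: 41.8
```

```bash
python3 st.py
```

```text
18.525 [ 0.48622912 -0.23565712  0.11431267] 125.02747384780959 [-2.39780743 -0.91320049  5.44601345] 0.2335141628816339 0.22136472165584564
```

The torque has climbed to 0.22 N m over the last 2°, so the screw is at its stop. Relaxing twist, press and side load, then releasing.

Call:
send_rows:
  moves:
    - {"dx": 0, "dy": 0, "dz": 0, "ax": 0, "ay": 0, "az": -2, "gripper": 0.005}
    - {"dx": 0.0003, "dy": -0.0004, "dz": -0.0006, "ax": 0, "ay": 0, "az": -1.5, "gripper": 0.005}
    - {"dx": 0, "dy": 0, "dz": 0, "ax": 0, "ay": 0, "az": 0, "gripper": 0.005}

```text
time_s: 18.95
tcp_pos: [0.4861, -0.2355, 0.1143]
orientation: [-3.141, 0.002, 2.243]
ft_force: [-1.6, -2.0, 3.8]
finger_gap: 0.0177
grip_force: 41.5
```

```bash
python3 st.py
```

```text
19.1 [ 0.48608939 -0.23544617  0.11431249] 128.48762508572636 [-1.70331846 -2.41546627  3.70562469] 0.004482076407040018 -0.002707335734157823
```

Call:
send_rows:
  moves:
    - {"dx": -0.0002, "dy": -0.0005, "dz": -0.0005, "ax": 0, "ay": 0, "az": 0, "gripper": 0.005}
    - {"dx": 0, "dy": 0, "dz": 0, "ax": 0, "ay": 0, "az": 0, "gripper": 0.005}

```text
time_s: 19.4
tcp_pos: [0.4859, -0.2355, 0.1143]
orientation: [3.141, 0.001, 2.243]
ft_force: [-0.5, -2.2, 2.7]
finger_gap: 0.0177
grip_force: 41.4
```

Call:
send_rows:
  moves:
    - {"dx": 0, "dy": 0, "dz": 0, "ax": 0, "ay": 0, "az": 0, "gripper": 0.02}
    - {"dx": 0, "dy": 0, "dz": 0, "ax": 0, "ay": 0, "az": 0, "gripper": 0.024}
    - {"dx": 0, "dy": 0, "dz": 0, "ax": 0, "ay": 0, "az": 0, "gripper": 0.03}
    - {"dx": 0, "dy": 0, "dz": 0, "ax": 0, "ay": 0, "az": 0, "gripper": 0.045}
    - {"dx": 0, "dy": 0, "dz": 0, "ax": 0, "ay": 0, "az": 0, "gripper": 0.06}
    - {"dx": 0, "dy": 0, "dz": 0, "ax": 0, "ay": 0, "az": 0, "gripper": 0.06}

```text
time_s: 20.15
tcp_pos: [0.4857, -0.2353, 0.1144]
orientation: [3.141, -0.0, 2.243]
ft_force: [0.0, 0.3, -0.8]
finger_gap: 0.0601
grip_force: 0.0
```

Call:
send_rows:
  moves:
    - {"dx": 0, "dy": 0, "dz": -0.01, "ax": 0, "ay": 0, "az": 0, "gripper": 0.06}
    - {"dx": 0, "dy": 0, "dz": -0.02, "ax": 0, "ay": 0, "az": 0, "gripper": 0.06}
    - {"dx": 0, "dy": 0, "dz": -0.03, "ax": 0, "ay": 0, "az": 0, "gripper": 0.06}
    - {"dx": 0, "dy": 0, "dz": -0.04, "ax": 0, "ay": 0, "az": 0, "gripper": 0.06}
    - {"dx": 0, "dy": 0, "dz": -0.03, "ax": 0, "ay": 0, "az": 0, "gripper": 0.06}
    - {"dx": 0, "dy": 0, "dz": -0.01, "ax": 0, "ay": 0, "az": 0, "gripper": 0.06}
    - {"dx": 0, "dy": 0, "dz": 0, "ax": 0, "ay": 0, "az": 0, "gripper": 0.06}

```text
time_s: 21.02
tcp_pos: [0.4858, -0.2354, 0.2549]
orientation: [3.141, 0.001, 2.243]
ft_force: [0.2, 0.7, -0.5]
finger_gap: 0.0603
grip_force: 0.0
```

Run:
```python
from h import *
n="scene"; im,d=arm.capture(n); p,v,u=world(n,d,np.ones_like(d,bool))
q=p[(abs(p[:,0]-.487)<.05)&(abs(p[:,1]+.236)<.05)&(p[:,2]>.12)&(p[:,2]<.17)]
print(np.percentile(q[:,2],[50,90,98]), arm.state()['tcp_pos'],arm.state()['ft_force'])
k=q[q[:,2]>.138]; r=cv2.minAreaRect((k[:,:2]*1000).astype(np.float32)); print(r)
cv2.imwrite('pics/end.png',cv2.resize(im[100:220,110:250],None,fx=5,fy=5,interpolation=cv2.INTER_CUBIC))
```

```text
[0.13780943 0.1451767  0.14629814] [ 0.48537195 -0.23519467  0.25351892] [-0.56527146 -0.63274645 -1.20482027]
((489.3312683105469, -235.2472381591797), (21.31390953063965, 79.27119445800781), 37.294654846191406)
```

View pics/end.png

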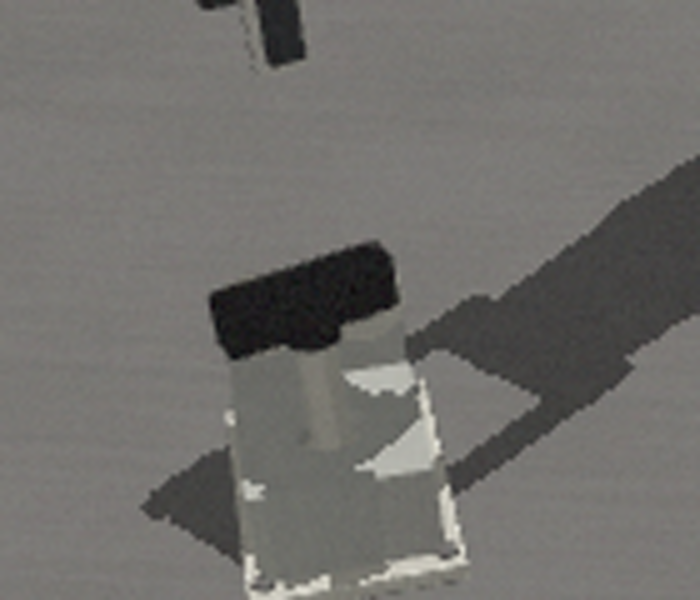

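The picture shows the key standing upright and seated: handle at (305,300), top at 146 mm as expected when fully home. The gripper is clear above it, so I'm handing in.

```bash
python3 -c "
from cell import arm
print(arm.finish_job())"
```

```text
the job is handed in; nothing more can be done
None
```

The job is handed in: the key stands upright, released and fully home in the screw, which was turned to its stop at about 0.22 N m, though the hand-in returned no verdict.

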